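Loosen the knurled collar of the tuning fork stand

ROBOT

A 7-joint arm with a two-finger parallel gripper is mounted at the origin on the work surface. World frame = base frame: x ahead of the robot, y to its left, z up, the work surface at z = 0. Lengths are in m, angles in rad, forces in N, time in s.
With the tool pointing down it reaches from about 0.4 to 0.875 m from the base axis. Payload 19.3 kg.
Tool frame: the origin (TCP) lies at the very end of the fingers, on their centre line; the grasp point (between the pads) lies 19 mm behind it; z points along the fingers, y is the direction in which the jaws open and shut (so a half turn about z gives the same grasp; the last joint's range is limited). The gripper opens to 85 mm and grips with 20 to 120 N. Pads are 22 mm wide; open, the fingers measure 114 mm over their backs; the gripper's body (76 mm by 85 mm) begins 54 mm behind the grasp point. The pads swing forward as they close: fully open they stand 13 mm farther back than shut.
Start: joints at [1.262, 0.521, -0.036, 1.599, 0.021, 1.021, -0.113], TCP at [0.148, -0.607, 0.231] pointing down, gripper open.
Joint ranges: [-2.91, 2.91], [-0.3, 2.13], [-1.5, 1.42], [0.17, 2.43], [-1.26, 4.41], [0.16, 1.93], [-2.52, 2.52]. Speed limits (rad/s): [1.89, 1.89, 2.39, 2.39, 3.01, 3.01, 3.01].

INTERFACE

Orientations are given as [roll, pitch, yaw] about the fixed x, y, z axes, in that order (R = Rz(yaw) Ry(pitch) Rx(roll)).
In Python, from workcell import bot, grab_frame, calibration, workorder gives the robot as it stands.
- The arm moves only by the tool move_arm, never from a script. Its arguments are lists of equal length, an entry for each row: "jaw": the closure in counts, from 0 (fully open) to 255 (shut); "dp": the shift along the tool's x, y, z in units of 800 mm (1.0 is 800 mm), a list of three; "rotation": the turn, a rotation vector about the tool's x, y, z in units of pi rad (1.0 is pi rad), a list of three. In form: {"jaw": [jaw, ...], "dp": [[dx, dy, dz], ...], "rotation": [[rx, ry, rz], ...]}. A call has 1 to 10 rows; each row shifts and turns the commanded pose from where the row before left it, along the tool's axes as they then stand; what a row does not reach is not made up. A row lasts 1/8 s, in which the tool goes at most 62.5 mm and 10.7 degrees, less where a joint would pass 70% of its speed; a pose out of reach is approached as far as the arm can. A call with a number of a shift or a turn outside -1 to 1 is refused whole. A call with a gripper value outside its range is refused whole. The fingers move at their own pace and stop on an object; "squeeze" is the grip in N (left out, the last holds). Time passes only in rows, so rows that do not move let the fingers close. It gives the time, the measured TCP pose, the force and the opening at its end, in the units of the state.
- bot.observe(): the state, without advancing time (a new reading comes with each control period).
- grab_frame(name): name is "side" or "top"; returns the picture (480x640x3 uint8, blue, green, red); there is no depth.
- calibration(name): a dict with "camera_matrix" (3x3 intrinsics, pixels), "T" (4x4, takes a point from camera to world coordinates). Camera axes: x right, y down, z forward; pixel columns grow to the right and rows downward; lengths in m; the calibration is good to about 2 mm. A picture is of the moment at which its call begins. calibration takes no time and is no camera call.
- workorder.job_done(): hands the job in, once; it reports no verdict.
The state is a dict: "clock": time; "qpos": joint angles; "qd": joint speeds; "joint_efforts": joint torques, N m; "position": TCP position; "tool_rot": TCP orientation; "force": force on the tool from outside, world axes, zero at the start; "moment": the same for the moment, N m; "grip_width": finger opening in m.
Only numpy, scipy, OpenCV 4.12 (cv2) and the standard library are available. Lean on these libraries where they do the work, as an engineer would, in place of code of your own. Each camera call takes 0.05 s, during which the arm holds its last target. There are 200 camera calls.

TASK

Loosen the big knurled brass collar on the black iron tuning fork stand so that a fork can be put in: with a fingertip against its rim, roll it anticlockwise (seen from above), without grasping anything, until the white dot on its top (which starts a little way past the red pointer) has come round to the pointer for the second time. Stop there with dot and pointer lined up to within about 15 degrees, do not run the collar on past the pointer, take your hand away, and leave the fork, handbell, ball, rod, bell jar and mallet where they are.

Things in the scene. Friction and masses are not known exactly. Their poses are not given: they have to be found in the camera images.
- stand: Black iron tuning fork stand, fixed to the bench; origin on the bench under its axis, x towards the red pointer. Round foot 144 mm across, 16 mm high; above it a pedestal 72 mm across carries the collar. A fixed steel collet nose, 54 mm across, stands 6 mm above the collar's top in its middle.
- collar_axis (a point): Point on the upright axis of the knurled brass collar, at its top face, 70 mm above the bench. Collar: 100 mm across over 36 fine upright ridges, 26 mm high (underside 44 mm above the bench). A fingertip pressing on the rim with about 5 N and moving along it turns it (it takes about 1.3 N along the rim); it stays where left. The rim is reachable all round.
- collar (a joint): Angle of the collar, rad, growing as it turns anticlockwise seen from above (loosening). 0 is fully tight (a stop). The white dot stands at the red pointer at 0, 6.28 (first time round) and 12.57 (second time round). It starts between 0.5 and 2.5: the dot has then already left the pointer.
- dot (a point): White dot, 14 mm across, on the collar's black top face, 38.5 mm from the axis; turns with the collar.
- pointer (a point): Outer end of the red pointer bar (22 by 9 mm) on the fixed collet nose, 33 mm from the axis; shows the direction in which the dot must finally stand.
- fork_c (a point): Centre of a loose steel tuning fork lying flat, 155 mm long, 28 mm wide, 9 mm high. Leave alone.
- bell_c (a point): Centre of a small brass handbell standing mouth down, 60 mm across, 86 mm high. Leave alone.
- ball_center (a point): Centre of a chrome steel ball, 24 mm across, resting in a small fixed black dish 60 mm across and 14 mm high. Leave alone.
- rod_c (a point): Centre of a black ebonite rod lying flat, 164 mm long, with two square rubber sleeves, 18 mm high. Leave alone.
- jar_c (a point): Centre of a frosted glass bell jar, 120 mm across, 196 mm high, standing upright. Leave alone.
- mallet_c (a point): Middle of a rubber mallet lying flat, 175 mm long, 60 mm wide at the head, 28 mm high. Leave alone.

How it is judged:
On the way:
1. the dot comes round past the pointer the first time, the fingers rolling the collar (value of joint collar between 6.28319 and 11.9664 rad and contact force between the fingers and stand above 0.5 N), for 0.1 s.
At the end, for the whole second after the job is handed in: The collar stands at its second coming round, dot and pointer lined up to within 0.3 rad (17 degrees), at rest, and no bystander has moved by 15 mm or more (value of joint collar between 12.2664 and 12.8664 rad and velocity of joint collar between -0.05 and 0.05 rad/s and distance of each of fork_c, bell_c, ball_center, rod_c, jar_c, mallet_c from where it was at the start of the episode below 0.015 m); the robot touches nothing.
It fails at once if the arm or the gripper's body, not the fingers, pushes on the stand or its collar (contact force between the arm and stand above 3 N).
It fails at once if the collar is run on past the pointer (more than 0.5 rad beyond the second coming round) (value of joint collar above 13.0664 rad).
It fails at once if a bystander is pushed, lifted or carried (15 mm) (distance of any of fork_c, bell_c, ball_center, rod_c, jar_c, mallet_c from where it was at the start of the episode above 0.015 m).
It also fails if it takes over 72 s, if anything falls off the work surface, if the arm or the gripper's body presses on something with over 40 N, if the wrist force passes 120 N, or if a joint passes its speed limit or range.

## Working session

There is one attempt and no reset: what is moved stays moved. The work goes in short steps, Python scripts to look and compute and a tool call to move; the robot and the scene stay as the last step left them, time stands still between calls to the robot, and variables do not carry over. Pictures are saved under pics/ and viewed, about 8 in all and at most 12, crops included, and the job is handed in when it is done.

Besides the shell and the picture viewer there is one more tool, called by a JSON object that holds its "api" and its "payload". move_arm: Moves the arm, as the interface text tells. Shifts and turns lie within -1 to 1; 1 stands for 800 mm of shift or pi rad of turn. Its arguments: {"type":"object","properties":{"jaw":{"type":"array","items":{"type":"number"}},"dp":{"type":"array","items":{"type":"array","items":{"type":"number","minimum":-1,"maximum":1}}},"rotation":{"type":"array","items":{"type":"array","items":{"type":"number","minimum":-1,"maximum":1}}},"squeeze":{"type":"number"}},"required":["jaw","dp","rotation"]}

```bash
mkdir -p pics; python3 - <<'E'
from workcell import bot, grab_frame, calibration
import cv2,numpy as np
np.set_printoptions(precision=4,suppress=True)
for n in("top","side"):
    cv2.imwrite(f"pics/{n}0.png",grab_frame(n)); c=calibration(n); print(n,np.array(c["camera_matrix"]),np.array(c["T"]))
print(bot.observe())
E
```

```text
top [[524.2757   0.     309.9399]
 [  0.     524.2757 234.8528]
 [  0.       0.       1.    ]] [[-0.0256 -0.9955  0.091   0.4477]
 [-0.9996  0.0249 -0.0095  0.0035]
 [ 0.0072 -0.0912 -0.9958  1.2881]
 [ 0.      0.      0.      1.    ]]
side [[541.2917   0.     316.7844]
 [  0.     541.2917 233.4446]
 [  0.       0.       1.    ]] [[-0.7744 -0.4546  0.4401 -0.0377]
 [-0.6326  0.5719 -0.5223  0.6763]
 [-0.0143 -0.6828 -0.7304  1.055 ]
 [ 0.      0.      0.      1.    ]]
{'clock': 0.1, 'qpos': array([ 1.2618,  0.522 , -0.0363,  1.6   ,  0.0212,  1.0211, -0.1128]), 'qd': array([ 0.0011, -0.0019, -0.0012, -0.0014,  0.001 , -0.0005, -0.002 ]), 'joint_efforts': array([  0.0054, -92.8484,   1.9845, -37.0527,   0.018 ,   0.0054,
        -0.0001]), 'position': array([ 0.1477, -0.607 ,  0.2308]), 'tool_rot': array([-3.1405,  0.0001,  0.2388]), 'force': array([-0.0758,  0.5845, -0.2493]), 'moment': array([-0.0315,  0.0347, -0.008 ]), 'grip_width': 0.08555021544221193}
```

View pics/top0.png

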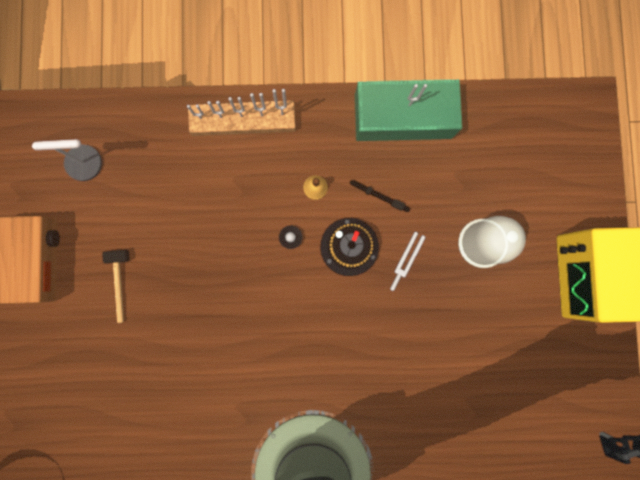

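View pics/side0.png

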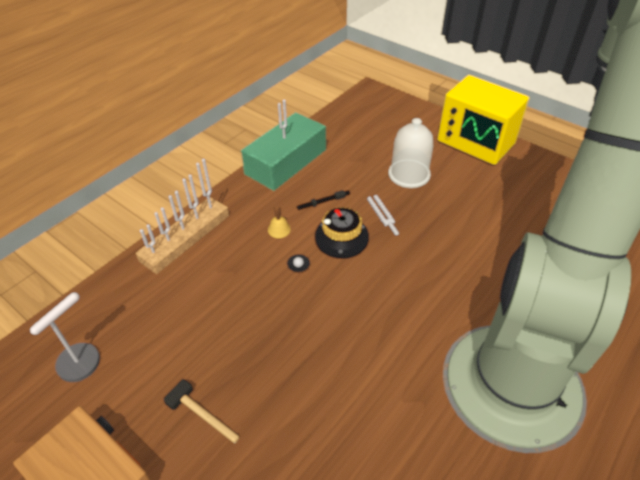

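The top view shows the stand at about (350,246), with the dot at (339,234), the pointer at (356,236) and the ball dish at (290,237). The side view shows the stand at about (341,232). The area around the rim is clear.

```bash
cat >m.py <<'E'
import cv2,numpy as np
from workcell import calibration,grab_frame,bot
np.set_printoptions(precision=4,suppress=True)
def ray(n,p):
    c=calibration(n);K=np.array(c["camera_matrix"]);T=np.array(c["T"])
    return T[:3,3],T[:3,:3]@np.linalg.inv(K)@np.array([p[0],p[1],1.])
def plane(n,p,z):
    o,d=ray(n,p); return o+d*(z-o[2])/d[2]
def tri(p,q):
    (o,d),(s,e)=ray("top",p),ray("side",q)
    t=np.linalg.lstsq(np.c_[d,-e],s-o,rcond=None)[0]
    a,b=o+d*t[0],s+e*t[1]; return (a+b)/2,np.linalg.norm(a-b)
def cen(m,area=3):
    n,_,st,c=cv2.connectedComponentsWithStats(m.astype(np.uint8))
    return [(int(st[i,4]),c[i]) for i in range(1,n) if st[i,4]>=area]
def proj(n,X):
    c=calibration(n);T=np.linalg.inv(np.array(c["T"]));q=np.array(c["camera_matrix"])@(T[:3,:3]@X+T[:3,3]);return q[:2]/q[2]
def masks(im):
    b,g,r=[im[...,i].astype(int) for i in range(3)]
    return dict(white=(b>150)&(g>150)&(r>150),red=(r>130)&(g<70)&(b<70),brass=(r>130)&(g>90)&(b<100)&(r-b>70))
E
python3 - <<'E'
from m import *
roi=dict(top=(310,390,205,285),side=(300,380,195,265))
for n in roi:
    im=cv2.imread(f"pics/{n}0.png");x0,x1,y0,y1=roi[n]
    for k,m in masks(im[y0:y1,x0:x1]).items():
        L=cen(m,4 if k!="brass" else 1)
        print(n,k,[(a,(c+[x0,y0]).round(1)) for a,c in L][:6 if k!="brass" else 2])
        if k=="brass" and n=="top":
            ys,xs=np.nonzero(m);e=cv2.fitEllipse(np.c_[xs+x0,ys+y0].astype(np.float32));print(e,plane(n,e[0],.07),plane(n,e[0],.06))
    cv2.imwrite(f"pics/{n}c.png",cv2.resize(im[y0:y1,x0:x1],None,fx=5,fy=5,interpolation=2))
a=cv2.imread("pics/topc.png");b=cv2.imread("pics/sidec.png");b=cv2.copyMakeBorder(b,0,400-b.shape[0],0,0,0)
cv2.imwrite("pics/c.png",np.hstack([a,b]))
E
```

```text
top white [(41, array([338.8, 234. ]))]
top red [(36, array([355.2, 235.1]))]
top brass [(8, array([317.5, 207. ])), (9, array([325. , 207.1]))]
((341.8748474121094, 236.4937744140625), (60.52002716064453, 84.73656463623047), 77.23831176757812) [ 0.5533 -0.0825  0.07  ] [ 0.5541 -0.0832  0.06  ]
side white [(27, array([377.1, 199.3])), (70, array([374. , 205.8])), (28, array([326.7, 221.1])), (15, array([300.7, 261.3]))]
side red [(32, array([337.3, 211.6]))]
side brass [(107, array([308.3, 197.2])), (2206, array([332.1, 225.8]))]
```

View pics/c.png

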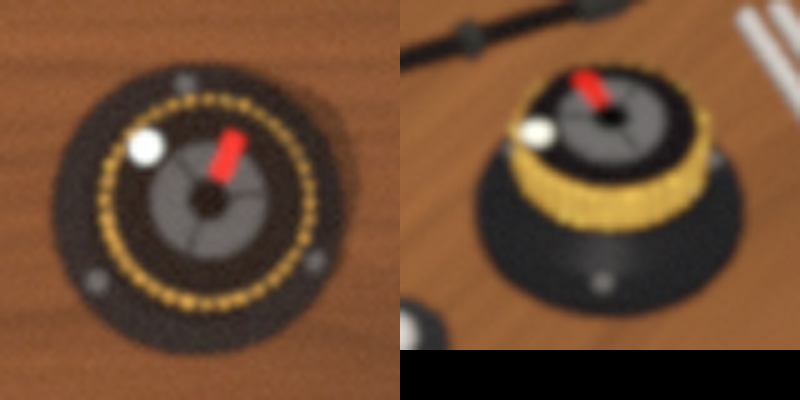

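The crops show the ring centre at about (351.5,245) in top. In top the collet hole sits at the same place, and in side it is at about (342.2,218.2). Next I fit the ring properly.

```bash
python3 - <<'E'
from m import *
im=cv2.imread("pics/top0.png").astype(int)
b,g,r=im[...,0],im[...,1],im[...,2]
m=(r>110)&(g>75)&(r-b>50)&(g-b>30)
ys,xs=np.nonzero(m);d=np.hypot(xs-351.3,ys-244.8);k=(d>17)&(d<25)
P=np.array([plane("top",p,.07) for p in zip(xs[k],ys[k])])
A=np.c_[2*P[:,:2],np.ones(len(P))];s=np.linalg.lstsq(A,(P[:,:2]**2).sum(1),rcond=None)[0]
c=s[:2];print("axis",c,"r",np.sqrt(s[2]+c@c),k.sum())
print("hole tri",tri((351.2,244.7),(342,218)))
td,te=tri((338.8,234.0),(326.7,221.1));print("dot",td,te,np.linalg.norm(td[:2]-c))
pr,pe=tri((355.2,235.1),(337.3,211.6));print("ptr",pr,pe,np.linalg.norm(pr[:2]-c))
dt=plane("top",(338.8,234.0),.07)[:2]-c; pt=plane("top",(355.2,235.1),.078)[:2]-c
ad,ap=[np.arctan2(v[1],v[0]) for v in(dt,pt)];print(np.hypot(*dt),np.hypot(*pt),ad,ap,"collar",(ad-ap)%6.2832)
for n,p in dict(ball=(290,237),bell=(316,187),jar=(485,243),rodend=(405,207),rod=(352,183),forkend=(415,235),fork2=(393,289)).items(): print(n,plane("top",p,.02))
E
```

```text
axis [ 0.5335 -0.1032] r 0.047621706422140725 295
hole tri (array([ 0.5333, -0.1024,  0.0799]), np.float64(0.0011099737287253403))
dot [ 0.5598 -0.0746  0.0741] 0.0022941756594742845 0.0389173379237833
ptr [ 0.5554 -0.1121  0.0816] 0.0017398687231677651 0.02372495309885797
0.037850423433316314 0.023711046208561157 0.819314313451977 -0.42539183089852606 collar 1.244706144350503
ball [0.5595 0.0399 0.02  ]
bell [ 0.6809 -0.0264  0.02  ]
jar [ 0.533  -0.4336  0.02  ]
rodend [ 0.6261 -0.2426  0.02  ]
rod [ 0.6886 -0.115   0.02  ]
forkend [ 0.5568 -0.264   0.02  ]
fork2 [ 0.4276 -0.2052  0.02  ]
```

{"api": "move_arm", "payload": {"jaw": [255, 255, 255, 255, 255, 255, 255, 255, 255], "dp": [[0, 0, -0.04], [0, 0, -0.04], [0, 0, -0.04], [0, 0, -0.03], [0, 0, 0], [0, 0, 0], [0, 0, 0], [0, 0, 0], [0, 0, 0]], "rotation": [[0, 0, -0.05], [0, 0, -0.05], [0, 0, -0.05], [0, 0, -0.05], [0, 0, -0.05], [0, 0, -0.05], [0, 0, -0.05], [0, 0, -0.05], [0, 0, -0.024]]}}

```text
clock: 1.23
position: [0.1477, -0.6071, 0.3509]
tool_rot: [-3.141, -0.001, 1.575]
force: [0.0, 0.2, 0.1]
grip_width: -0.0002
```

{"api": "move_arm", "payload": {"jaw": [255, 255, 255, 255, 255, 255, 255, 255, 255, 255], "dp": [[0.063, 0.037, 0], [0.063, 0.037, 0], [0.063, 0.037, 0], [0.063, 0.037, 0], [0.063, 0.037, 0], [0.063, 0.037, 0], [0.063, 0.037, 0], [0.063, 0.037, 0], [0.063, 0.037, 0], [0.063, 0.037, 0]], "rotation": [[0, 0, 0], [0, 0, 0], [0, 0, 0], [0, 0, 0], [0, 0, 0], [0, 0, 0], [0, 0, 0], [0, 0, 0], [0, 0, 0], [0, 0, 0]]}}

```text
clock: 2.48
position: [0.4443, -0.1016, 0.3514]
tool_rot: [3.141, 0.0, 1.57]
force: [0.6, -0.5, 0.2]
grip_width: -0.0003
```

{"api": "move_arm", "payload": {"jaw": [255, 255, 255, 255, 255, 255, 255, 255, 255], "dp": [[0, 0, 0], [0, 0, 0.06], [0, 0, 0.06], [0, 0, 0.06], [0, 0, 0.06], [0, 0, 0.06], [0, 0, 0.06], [0, 0, 0.02], [0, 0, 0]], "rotation": [[0, 0, 0], [0, 0, 0], [0, 0, 0], [0, 0, 0], [0, 0, 0], [0, 0, 0], [0, 0, 0], [0, 0, 0], [0, 0, 0]]}}

```text
clock: 3.6
position: [0.4436, -0.1034, 0.0473]
tool_rot: [-3.14, 0.0, 1.571]
force: [0.3, 0.4, 0.7]
grip_width: 0.0002
```

```bash
python3 - <<'E'
from m import *
print(bot.observe()["qpos"],bot.observe()["position"])
a=grab_frame("top")[130:350,200:480];b=grab_frame("side")[130:350,200:480]
cv2.imwrite("pics/d.png",cv2.resize(np.hstack([a,b]),(800,314)))
E
```

```text
[ 0.4714  0.6154 -0.4846  2.1482  0.5847  0.509  -0.4589] [ 0.4436 -0.1034  0.0473]
```

View pics/d.png

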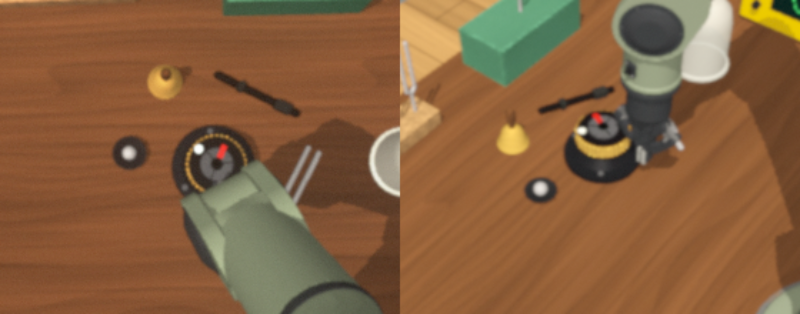

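{"api": "move_arm", "payload": {"jaw": [255, 255, 255], "dp": [[0, 0.015, 0], [0, 0.013, 0], [0, 0, 0]], "rotation": [[0, 0, 0], [0, 0, 0], [0, 0, 0]]}}

```text
clock: 4.08
position: [0.4674, -0.1033, 0.0477]
tool_rot: [3.14, -0.0, 1.571]
force: [-0.6, 0.3, 0.3]
grip_width: -0.0001
```

{"api": "move_arm", "payload": {"jaw": [255, 255], "dp": [[0, 0.005, 0], [0, 0, 0]], "rotation": [[0, 0, 0], [0, 0, 0]]}}

```text
clock: 4.32
position: [0.4703, -0.1032, 0.0473]
tool_rot: [3.142, -0.0, 1.571]
force: [1.3, -0.5, 0.8]
grip_width: 0.0001
```

{"api": "move_arm", "payload": {"jaw": [255, 255], "dp": [[0, 0.004, 0], [0, 0, 0]], "rotation": [[0, 0, 0], [0, 0, 0]]}}

```text
clock: 4.58
position: [0.4715, -0.1034, 0.0469]
tool_rot: [-3.138, 0.001, 1.571]
force: [-10.7, 0.7, 7.6]
grip_width: -0.0001
```

```bash
cat >path.py <<'E'
import numpy as np,sys
def pt(s,ax,pen,hx=.013,hy=.011,R=.05):
    # s: contact travel (m) from -x face centre, anticlockwise; nominal geometry
    q=R*np.pi/2; r=R-pen; s=s%(4*hx+4*hy+4*q)
    segs=[('l',hy),('a',np.pi),('l',2*hx),('a',1.5*np.pi),('l',2*hy),('a',0),('l',2*hx),('a',.5*np.pi),('l',hy)]
    corn=[(-hx,-hy),(hx,-hy),(hx,hy),(-hx,hy)]
    st=[np.array([-hx-r,0]),None,np.array([-hx,-hy-r]),None,np.array([hx+r,-hy]),None,np.array([hx,hy+r]),None,np.array([-hx-r,hy])]
    dr=[(0,-1),0,(1,0),0,(0,1),0,(-1,0),0,(0,-1)]
    for i,(k,v) in enumerate(segs):
        L=v if k=='l' else q
        if s<=L:
            if k=='l': return ax+st[i]+s*np.array(dr[i])
            t=v+s/R; return ax+np.array(corn[i//2])+r*np.array([np.cos(t),np.sin(t)])
        s-=L
def rows(cmd,s0,s1,n,ax,pen,out=0):
    c=np.array(cmd,float);o=[]
    for s in np.linspace(s0,s1,n+1)[1:]:
        d=np.round((pt(s,np.array(ax),pen)-c)/.8,4); c=c+d*.8; o.append([d[1],d[0],0])
    print([[float(v) for v in r] for r in o],"cmd",c.round(5))
E
python3 -c "
from path import *
rows((.4733,-.103),0,.08,10,(.5335,-.103),.0012)"
```

```text
[[-0.01, -0.002, 0.0], [-0.0098, 0.0003, 0.0], [-0.0096, 0.0018, 0.0], [-0.0092, 0.0032, 0.0], [-0.0086, 0.0047, 0.0], [-0.0077, 0.006, 0.0], [-0.0066, 0.0071, 0.0], [-0.0055, 0.0081, 0.0], [-0.004, 0.0088, 0.0], [-0.0026, 0.0094, 0.0]] cmd [ 0.51122 -0.16188]
```

Send half of it first to read the force.

{"api": "move_arm", "payload": {"jaw": [255, 255, 255, 255, 255], "dp": [[-0.01, -0.002, 0], [-0.0098, 0.0003, 0], [-0.0096, 0.0018, 0], [-0.0092, 0.0032, 0], [-0.0086, 0.0047, 0]], "rotation": [[0, 0, 0], [0, 0, 0], [0, 0, 0], [0, 0, 0], [0, 0, 0]]}}

```text
clock: 5.2
position: [0.4802, -0.1416, 0.0473]
tool_rot: [3.141, 0.0, 1.57]
force: [-0.3, 0.7, -0.2]
grip_width: -0.0002
```

{"api": "move_arm", "payload": {"jaw": [255, 255, 255, 255, 255], "dp": [[-0.0077, 0.006, 0], [-0.0066, 0.0071, 0], [-0.0055, 0.0081, 0], [-0.004, 0.0088, 0], [-0.0026, 0.0094, 0]], "rotation": [[0, 0, 0], [0, 0, 0], [0, 0, 0], [0, 0, 0], [0, 0, 0]]}}

```text
clock: 5.82
position: [0.5119, -0.1622, 0.0473]
tool_rot: [3.142, -0.0, 1.571]
force: [-0.4, -0.3, 0.5]
grip_width: 0.0003
```

```bash
cat >look.py <<'E'
from m import *
import sys
AX=np.array([.5335,-.103,.07])
def look(n):
    im=grab_frame(n);o=[]
    for a,c in cen(masks(im)["white"],8):
        p=plane(n,c,.071);d=p[:2]-AX[:2]
        if .028<np.hypot(*d)<.048 and a<90: o.append((n,a,c.round(1),"r",np.hypot(*d).round(4),"mod",round(float((np.arctan2(d[1],d[0])+.4254)%6.2832),3)))
    print(o); return im
t,s=look("top"),look("side")
if len(sys.argv)>1: cv2.imwrite(sys.argv[1],cv2.resize(np.hstack([t[130:350,200:480],s[130:350,200:480]]),(800,314)))
E
python3 look.py pics/e.png
```

```text
[('top', 39, array([336.4, 237. ]), 'r', np.float64(0.0383), 'mod', 1.482)]
[('side', 29, array([327.8, 223.5]), 'r', np.float64(0.0385), 'mod', 1.393)]
```

{"api": "move_arm", "payload": {"jaw": [255, 255], "dp": [[0.0025, 0.001, 0], [0, 0, 0]], "rotation": [[0, 0, 0], [0, 0, 0]]}}

```text
clock: 6.18
position: [0.5114, -0.1615, 0.0473]
tool_rot: [-3.14, 0.002, 1.57]
force: [-1.2, -9.2, 1.4]
grip_width: -0.0002
```

{"api": "move_arm", "payload": {"jaw": [255, 255], "dp": [[0.0025, 0.001, 0], [0, 0, 0]], "rotation": [[0, 0, 0], [0, 0, 0]]}}

```text
clock: 6.42
position: [0.5114, -0.1612, 0.0472]
tool_rot: [-3.139, 0.004, 1.568]
force: [-5.5, -18.2, 3.6]
grip_width: -0.0003
```

{"api": "move_arm", "payload": {"jaw": [255, 255], "dp": [[0.0025, 0.001, 0], [0, 0, 0]], "rotation": [[0, 0, 0], [0, 0, 0]]}}

```text
clock: 6.68
position: [0.5114, -0.1609, 0.0472]
tool_rot: [-3.137, 0.006, 1.567]
force: [-10.3, -27.2, 6.5]
grip_width: 0.0
```

```bash
python3 -c "
from path import *
rows((.51362,-.15588),.08,.13,6,(.5335,-.103),.0032)"
```

```text
[[-0.0061, 0.0072, 0.0], [-0.0001, 0.0103, 0.0], [0.0, 0.0104, 0.0], [0.0, 0.0104, 0.0], [0.0005, 0.01, 0.0], [0.002, 0.0095, 0.0]] cmd [ 0.55986 -0.15884]
```

{"api": "move_arm", "payload": {"jaw": [255, 255, 255, 255], "dp": [[-0.0061, 0.0072, 0], [-0.0001, 0.0103, 0], [0, 0.0104, 0], [0, 0.0104, 0]], "rotation": [[0, 0, 0], [0, 0, 0], [0, 0, 0], [0, 0, 0]]}}

```text
clock: 7.18
position: [0.5439, -0.1641, 0.0474]
tool_rot: [-3.141, 0.004, 1.569]
force: [1.0, -12.9, -0.6]
grip_width: 0.0
```

{"api": "move_arm", "payload": {"jaw": [255, 255], "dp": [[0.0005, 0.01, 0], [0.002, 0.0095, 0]], "rotation": [[0, 0, 0], [0, 0, 0]]}}

```text
clock: 7.42
position: [0.5599, -0.1597, 0.0473]
tool_rot: [-3.141, 0.001, 1.57]
force: [-0.8, -0.2, -0.7]
grip_width: 0.0
```

```bash
python3 look.py;python3 -c "
from path import *
rows((.55986,-.15884),.13,.21,8,(.5335,-.103),.0032)"
```

```text
[('top', 35, array([336.7, 252.3]), 'r', np.float64(0.0378), 'mod', 2.459)]
[('side', 30, array([339.3, 230.3]), 'r', np.float64(0.0357), 'mod', 2.444)]
[[0.0044, 0.0108, 0.0], [0.0065, 0.0097, 0.0], [0.0083, 0.0082, 0.0], [0.0098, 0.0064, 0.0], [0.0108, 0.0044, 0.0], [0.0115, 0.0021, 0.0], [0.0122, 0.0002, 0.0], [0.0125, -0.0, 0.0]] cmd [ 0.5933  -0.09804]
```

```bash
sed -i 's/hx=.013/hx=.0115/' path.py; python3 -c "
from path import *
rows((.55986,-.15884),.125,.195,7,(.532,-.103),.0035)"
```

```text
[[0.0037, 0.0048, 0.0], [0.006, 0.0099, 0.0], [0.008, 0.0085, 0.0], [0.0094, 0.0067, 0.0], [0.0106, 0.0048, 0.0], [0.0113, 0.0025, 0.0], [0.012, 0.0005, 0.0]] cmd [ 0.59002 -0.11004]
```

{"api": "move_arm", "payload": {"jaw": [255, 255, 255, 255], "dp": [[0.0037, 0.0048, 0], [0.006, 0.0099, 0], [0.008, 0.0085, 0], [0.0094, 0.0067, 0]], "rotation": [[0, 0, 0], [0, 0, 0], [0, 0, 0], [0, 0, 0]]}}

```text
clock: 8.02
position: [0.5857, -0.1393, 0.0478]
tool_rot: [3.138, 0.002, 1.57]
force: [13.7, -12.7, -5.5]
grip_width: -0.0001
```

{"api": "move_arm", "payload": {"jaw": [255, 255, 255], "dp": [[0.0106, 0.0048, 0], [0.0113, 0.0025, 0], [0.012, 0.0005, 0]], "rotation": [[0, 0, 0], [0, 0, 0], [0, 0, 0]]}}

```text
clock: 8.4
position: [0.5963, -0.1111, 0.0487]
tool_rot: [3.129, 0.0, 1.57]
force: [42.1, -8.1, -20.8]
grip_width: 0.0002
```

```bash
python3 look.py;python3 -c "
from path import *
rows((.59002,-.11004),.195,.275,8,(.532,-.103),.0035)"
```

```text
[('top', 39, array([355.1, 260.9]), 'r', np.float64(0.0388), 'mod', 3.786)]
[('side', 28, array([355.9, 223.8]), 'r', np.float64(0.0365), 'mod', 3.891)]
[[0.0125, -0.0, 0.0], [0.0123, -0.0001, 0.0], [0.0115, -0.0016, 0.0], [0.0109, -0.0038, 0.0], [0.01, -0.006, 0.0], [0.0086, -0.0078, 0.0], [0.0068, -0.0093, 0.0], [0.0049, -0.0106, 0.0]] cmd [ 0.55866 -0.04804]
```

```bash
sed -i 's/hx=.0115,hy=.011,R=.05/hx=.006,hy=.004,R=.057/' path.py; python3 -c "
from path import *
rows((.59002,-.11004),.192,.292,10,(.5335,-.103),.0025)"
```

```text
[[0.0125, 0.005, 0.0], [0.0119, -0.0009, 0.0], [0.0116, -0.0028, 0.0], [0.0109, -0.0049, 0.0], [0.0099, -0.0067, 0.0], [0.0086, -0.0083, 0.0], [0.0069, -0.0097, 0.0], [0.0052, -0.0108, 0.0], [0.0032, -0.0114, 0.0], [0.0012, -0.0119, 0.0]] cmd [ 0.5401  -0.04452]
```

{"api": "move_arm", "payload": {"jaw": [255, 255, 255, 255, 255], "dp": [[0.0125, 0.005, 0], [0.0119, -0.0009, 0], [0.0116, -0.0028, 0], [0.0109, -0.0049, 0], [0.0099, -0.0067, 0]], "rotation": [[0, 0, 0], [0, 0, 0], [0, 0, 0], [0, 0, 0], [0, 0, 0]]}}

```text
clock: 9.12
position: [0.5824, -0.0636, 0.0477]
tool_rot: [3.14, -0.001, 1.572]
force: [1.7, 0.2, 0.5]
grip_width: -0.0003
```

{"api": "move_arm", "payload": {"jaw": [255, 255, 255, 255, 255], "dp": [[0.0086, -0.0083, 0], [0.0069, -0.0097, 0], [0.0052, -0.0108, 0], [0.0032, -0.0114, 0], [0.0012, -0.0119, 0]], "rotation": [[0, 0, 0], [0, 0, 0], [0, 0, 0], [0, 0, 0], [0, 0, 0]]}}

```text
clock: 9.75
position: [0.5398, -0.0435, 0.0474]
tool_rot: [3.141, -0.002, 1.572]
force: [1.9, 9.9, -1.7]
grip_width: 0.0003
```

```bash
python3 look.py pics/f.png;python3 -c "
from path import *
rows((.5401,-.04452),.292,.392,10,(.5335,-.103),.0025)"
```

```text
[]
[('side', 12, array([342.5, 209. ]), 'r', np.float64(0.0412), 'mod', 5.773)]
[[0.0, -0.0125, 0.0], [-0.0005, -0.0121, 0.0], [-0.0026, -0.0116, 0.0], [-0.0046, -0.011, 0.0], [-0.0064, -0.0101, 0.0], [-0.0081, -0.0088, 0.0], [-0.0095, -0.0072, 0.0], [-0.0106, -0.0055, 0.0], [-0.0114, -0.0035, 0.0], [-0.0118, -0.0015, 0.0]] cmd [ 0.47306 -0.09692]
```

View pics/f.png

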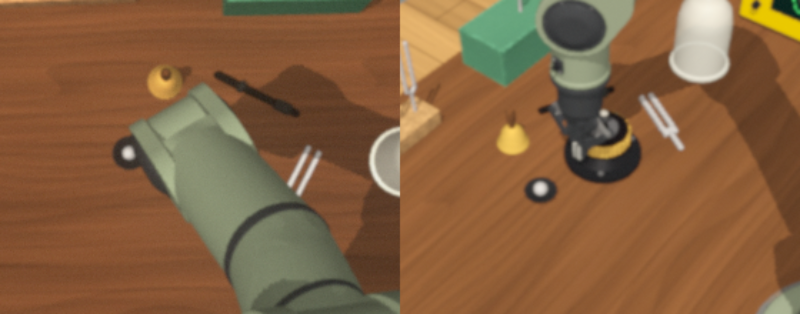

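The viewed crop shows the gripper left of the stand, with the dot partly visible behind it at side (342,209). All bystanders are in place. I carry on round.

{"api": "move_arm", "payload": {"jaw": [255, 255, 255, 255, 255], "dp": [[0, -0.0125, 0], [-0.0005, -0.0121, 0], [-0.0026, -0.0116, 0], [-0.0046, -0.011, 0], [-0.0064, -0.0101, 0]], "rotation": [[0, 0, 0], [0, 0, 0], [0, 0, 0], [0, 0, 0], [0, 0, 0]]}}

```text
clock: 10.48
position: [0.4935, -0.0562, 0.0472]
tool_rot: [-3.141, -0.0, 1.571]
force: [0.2, 3.6, 1.0]
grip_width: 0.0003
```

{"api": "move_arm", "payload": {"jaw": [255, 255, 255, 255, 255], "dp": [[-0.0081, -0.0088, 0], [-0.0095, -0.0072, 0], [-0.0106, -0.0055, 0], [-0.0114, -0.0035, 0], [-0.0118, -0.0015, 0]], "rotation": [[0, 0, 0], [0, 0, 0], [0, 0, 0], [0, 0, 0], [0, 0, 0]]}}

```text
clock: 11.1
position: [0.4717, -0.098, 0.047]
tool_rot: [-3.139, 0.0, 1.571]
force: [-8.5, 1.6, 3.2]
grip_width: -0.0001
```

```bash
python3 look.py;python3 -c "
from path import *
rows((.47306,-.09692),.392,.4921,10,(.5335,-.103),.0028)"
```

```text
[('top', 39, array([337.6, 235. ]), 'r', np.float64(0.0384), 'mod', 1.34)]
[('side', 31, array([327.1, 222.5]), 'r', np.float64(0.0393), 'mod', 1.3)]
[[-0.0124, 0.0003, 0.0], [-0.0119, 0.001, 0.0], [-0.0115, 0.0031, 0.0], [-0.0107, 0.005, 0.0], [-0.0098, 0.0068, 0.0], [-0.0083, 0.0085, 0.0], [-0.0068, 0.0097, 0.0], [-0.005, 0.0108, 0.0], [-0.003, 0.0115, 0.0], [-0.0009, 0.0119, 0.0]] cmd [ 0.52794 -0.16116]
```

{"api": "move_arm", "payload": {"jaw": [255, 255, 255, 255, 255, 255, 255, 255, 255, 255], "dp": [[-0.0124, 0.0003, 0], [-0.0119, 0.001, 0], [-0.0115, 0.0031, 0], [-0.0107, 0.005, 0], [-0.0098, 0.0068, 0], [-0.0083, 0.0085, 0], [-0.0068, 0.0097, 0], [-0.005, 0.0108, 0], [-0.003, 0.0115, 0], [-0.0009, 0.0119, 0]], "rotation": [[0, 0, 0], [0, 0, 0], [0, 0, 0], [0, 0, 0], [0, 0, 0], [0, 0, 0], [0, 0, 0], [0, 0, 0], [0, 0, 0], [0, 0, 0]]}}

```text
clock: 12.45
position: [0.5282, -0.164, 0.0473]
tool_rot: [-3.141, 0.003, 1.569]
force: [-2.5, -16.6, 1.8]
grip_width: 0.0001
```

```bash
python3 look.py;python3 -c "
from path import *
rows((.52794,-.16116),.094,.194,10,(.5335,-.103),.003)"
```

```text
[('top', 39, array([346.9, 260.7]), 'r', np.float64(0.0385), 'mod', 3.286)]
[('side', 30, array([351. , 228.5]), 'r', np.float64(0.0359), 'mod', 3.309)]
[[0.0002, 0.0125, 0.0], [0.0007, 0.0119, 0.0], [0.0028, 0.0115, 0.0], [0.0047, 0.0109, 0.0], [0.0066, 0.0098, 0.0], [0.0082, 0.0086, 0.0], [0.0095, 0.007, 0.0], [0.0106, 0.0052, 0.0], [0.0114, 0.0033, 0.0], [0.0117, 0.0012, 0.0]] cmd [ 0.59346 -0.10804]
```

{"api": "move_arm", "payload": {"jaw": [255, 255, 255, 255, 255, 255, 255, 255, 255, 255], "dp": [[0.0002, 0.0125, 0], [0.0007, 0.0119, 0], [0.0028, 0.0115, 0], [0.0047, 0.0109, 0], [0.0066, 0.0098, 0], [0.0082, 0.0086, 0], [0.0095, 0.007, 0], [0.0106, 0.0052, 0], [0.0114, 0.0033, 0], [0.0117, 0.0012, 0]], "rotation": [[0, 0, 0], [0, 0, 0], [0, 0, 0], [0, 0, 0], [0, 0, 0], [0, 0, 0], [0, 0, 0], [0, 0, 0], [0, 0, 0], [0, 0, 0]]}}

```text
clock: 13.8
position: [0.5975, -0.1077, 0.0481]
tool_rot: [3.134, -0.001, 1.571]
force: [17.4, -1.8, -9.6]
grip_width: -0.0003
```

```bash
python3 look.py;python3 -c "
from path import *
rows((.59346,-.10804),.194,.234,4,(.5335,-.103),.0025)"
```

```text
[]
[('side', 26, array([348.5, 210. ]), 'r', np.float64(0.0411), 'mod', 5.384)]
[[0.0124, 0.0007, 0.0], [0.0119, -0.0013, 0.0], [0.0115, -0.0033, 0.0], [0.0107, -0.0052, 0.0]] cmd [ 0.58618 -0.07084]
```

{"api": "move_arm", "payload": {"jaw": [255, 255, 255], "dp": [[0.0124, 0.0007, 0], [0.0119, -0.0013, 0], [0.0115, -0.0033, 0]], "rotation": [[0, 0, 0], [0, 0, 0], [0, 0, 0]]}}

```text
clock: 14.28
position: [0.5935, -0.0777, 0.0482]
tool_rot: [3.136, -0.002, 1.572]
force: [9.2, 3.5, -1.8]
grip_width: -0.0002
```

```bash
python3 look.py pics/g.png
```

```text
[]
[('side', 24, array([339.7, 208.9]), 'r', np.float64(0.042), 'mod', 5.949)]
```

View pics/g.png

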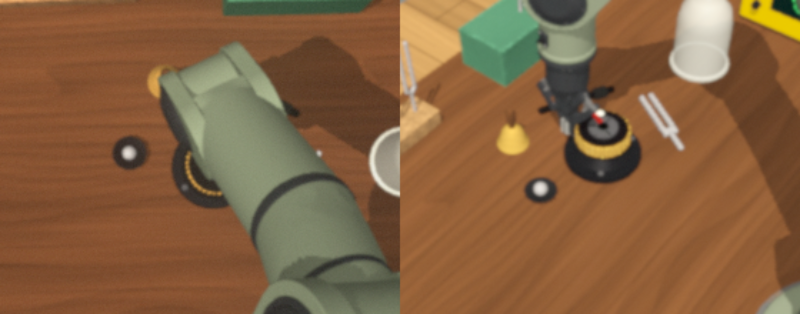

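The crop shows the dot just short of the red pointer at side (340,209). About 0.35–0.4 rad remains.

{"api": "move_arm", "payload": {"jaw": [255, 255, 255], "dp": [[0.0107, -0.0052, 0], [0.006, -0.004, 0], [0, 0, 0]], "rotation": [[0, 0, 0], [0, 0, 0], [0, 0, 0]]}}

```text
clock: 14.75
position: [0.5846, -0.0642, 0.0479]
tool_rot: [3.139, -0.002, 1.573]
force: [4.8, 4.1, 0.8]
grip_width: 0.0002
```

{"api": "move_arm", "payload": {"jaw": [255, 255, 255], "dp": [[0.02, 0.03, 0], [0.01, 0.02, 0], [0, 0, -0.06]], "rotation": [[0, 0, 0], [0, 0, 0], [0, 0, 0]]}}

```text
clock: 15.12
position: [0.6227, -0.0403, 0.0932]
tool_rot: [-3.137, -0.002, 1.573]
force: [0.3, -0.2, 1.6]
grip_width: -0.0
```

```bash
python3 look.py
```

```text
[]
[('side', 16, array([334.2, 209.4]), 'r', np.float64(0.0443), 'mod', 6.276)]
```

{"api": "move_arm", "payload": {"jaw": [255, 255, 255, 255, 255, 255, 255, 255, 255, 255], "dp": [[0, 0, -0.06], [0, 0, -0.06], [0, 0, -0.06], [0, 0, -0.06], [0, 0, -0.06], [0.06, -0.03, 0], [0.06, -0.03, 0], [0.06, -0.03, 0], [0.06, -0.03, 0], [0.06, -0.03, 0]], "rotation": [[0, 0, 0], [0, 0, 0], [0, 0, 0], [0, 0, 0], [0, 0, 0], [0, 0, 0], [0, 0, 0], [0, 0, 0], [0, 0, 0], [0, 0, 0]]}}

```text
clock: 16.48
position: [0.5023, 0.1998, 0.3356]
tool_rot: [3.141, -0.001, 1.571]
force: [0.8, 0.1, 0.1]
grip_width: 0.0001
```

```bash
python3 look.py pics/h.png
```

```text
[('top', 21, array([358.1, 229.4]), 'r', np.float64(0.0396), 'mod', 6.238)]
[]
```

View pics/h.png

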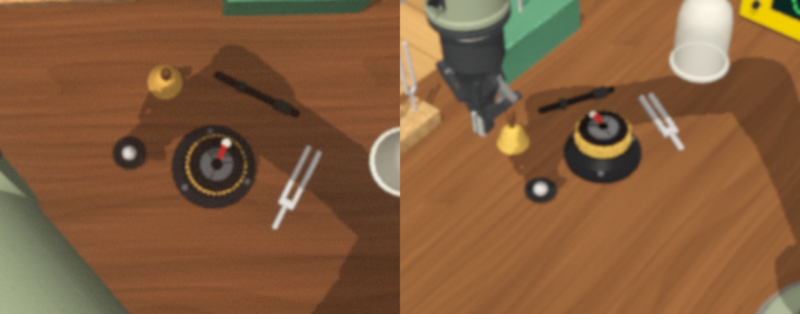

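The dot at top (358,229) lies right on the end of the red pointer, which gives a collar angle of about 12.52 rad. The hand is clear and the bystanders in view are in place.

```bash
python3 -c "
from workcell import workorder,bot
print(bot.observe()['force'],workorder.job_done())"
```

```text
the job is handed in; nothing more can be done
[ 0.33913371 -0.43147452  0.62354814] None
```

The collar is loosened: the white dot has come round to the red pointer for the second time and stands on it. I rolled it anticlockwise with the closed fingertips going round the rim, grasping nothing, and handed the job in at about 16.5 s.

- **Angle:** The pictures give the collar angle as 1.24, 1.44, 2.46, 3.8, 5.8, 7.6, 9.6, 11.6 and finally about 12.52 rad. The target is 12.57, so it is off by about 0.05 rad (3°). The last check was the top camera with the hand away. The side camera read 12.56 just before the arm left, but the dot was partly hidden then. It found no dot in the last picture.
- **Bystanders:** In the last pictures the fork, handbell, ball, rod and jar look unmoved. I judged this by eye and did not measure it. The mallet lay outside those crops, but the arm never went near it.
- **Contact:** The hand is clear, with the force reading back near zero. The fingertip force was uneven because my first estimate of the fingertip's shape was off. It lost contact briefly at the corners, and the highest reading was about 48 N, once, on the far side.

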